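# Pen the custard cups behind the carrier's keyed divider

## Robot

A 6-joint arm with a two-finger parallel gripper is mounted at the origin on a cart in front of the work surface, level with it; the furniture and walls round the work are solid. World frame = base frame: x ahead of the robot, y to its left, z up, the work surface at z = 0. Lengths are in m, angles in rad, forces in N, time in s.
With the tool pointing down it reaches from about 0.15 to 0.775 m from the base axis. Payload 6.1 kg.
Tool frame: the origin (TCP) lies midway between the tips of the shut fingers; the grasp point (between the pads) lies 19 mm behind it (r.pinch_z is the distance from the TCP to the grasp point, in m); z points along the fingers, y is the line along which they close (so a half turn about z gives the same grasp; the last joint's range is limited). The gripper opens to 85 mm and grips with 20 to 120 N. Pads are 22 mm wide; open, the fingers measure 114 mm over their backs; the gripper's body (76 mm by 85 mm) begins 54 mm behind the grasp point. The pads swing forward as they close: fully open they stand 13 mm farther back than shut.
Start: joints at [-1.202, 0.126, -0.04, 1.405, 0, 1.571], TCP at [0.189, -0.49, 0.231] pointing down, gripper open.
Joint ranges: [-2.72, 2.72], [-0.95, 1.95], [-1.27, 1.35], [-1.78, 2.02], [-1.46, 1.47], [-3.14, 3.14]. Speed limits (rad/s): [2.39, 2.39, 3.01, 3.14, 3.14, 3.14].

## Interface

Orientations are given as a 3x3 rotation matrix whose columns are the frame's x, y, z axes.
In Python, from station import r, imaging, workorder gives the robot as it stands.
- The arm moves only by the shell command python3 -m creep 'ROWS' [FORCE]. ROWS is JSON, a list of rows, each a list of 7 numbers: the shift along the tool's x, y, z scaled (see below), then the turn, a rotation vector about the tool's x, y, z scaled (see below), then the closure, from 0 (fully open) to 1 (shut). In form: [[tx, ty, tz, rx, ry, rz, grip], ...]. A call has 1 to 10 rows; each row shifts and turns the commanded pose from where the row before left it, along the tool's axes as they then stand; what a row does not reach is not made up. The controller multiplies each number of a shift by 4 cm and each number of a turn by 0.12 rad. A row lasts 1/12 s, in which the tool goes at most 41.7 mm and 7.16 degrees, less where a joint would pass 70% of its speed; a pose out of reach is approached as far as the arm can. A call with a number of a shift or a turn outside -1 to 1 is refused whole. A call with a gripper value outside its range is refused whole. The fingers move at their own pace and stop on an object; FORCE is the grip in N (left out, the last holds). Time passes only in rows, so rows that do not move let the fingers close. It gives the time, the measured TCP pose, the force, the opening and the grip force at its end, in the units of the state.
- r.sense(): the state, without advancing time (a new reading comes with each control period).
- imaging.capture(name): name is "side" or "top"; returns a dict with "pixels" (384x512x3 uint8, red, green, blue), "intrinsics" (3x3 intrinsics, pixels), "k1" (the pictures are not rectified: a ray, as slopes to the right and down, at radius r is drawn at 1 + k1 r^2 times it, then the intrinsics apply), "rvec" (rotation vector, rad) and "tvec" (3), from world to camera coordinates, as OpenCV has them. Camera axes: x right, y down, z forward; pixel columns grow to the right and rows downward; lengths in m; the calibration is good to about 2 mm. A picture is of the moment at which its call begins. There is no depth.
- workorder.hand_in(): hands the job in; it is judged then, once.
The state is a dict: "t": time; "q": joint angles; "qd": joint speeds; "joint_efforts": joint torques, N m; "tool_pos": TCP position; "ee_rot": TCP orientation; "force": force on the tool from outside, world axes, zero at the start; "moment": the same for the moment, N m; "grip_width": finger opening in m; "finger_force": force on a finger pad.
Only numpy, scipy, OpenCV 4.12 (cv2) and the standard library are available. Lean on these libraries where they do the work, as an engineer would, in place of code of your own. Each camera call takes 0.05 s, during which the arm holds its last target. There are 200 camera calls.

## Task

Get the grey carrier ready for the walk to the fridge: pull the blue divider straight up out of its slots and stand it upright on the worktop, then slide the two cups from the long end along their lanes to join the other two in the short end, without lifting or tipping a cup. Put the divider back into the slots it came from and press it down until it snaps fully home, so that all four cups are penned in the short end; do not drag or tilt the carrier, or disturb the other things.

Things in the scene. Friction and masses are not known exactly. Their poses are not given: they have to be found in the camera images.
- carrier: Loose grey tray, thick walls, 160 mm (its x) by 363 (its y, incl. a 12 mm lug at each end), 56 high, 2.2 kg. Origin: centre of underside, z up. Floor at z = 6 mm, end walls at y = +-153.5; a fixed partition at x = 0 (4 thick, top z = 50) makes two 66 mm lanes along y, centres x = +-35. The divider parts the short end (132 long, towards -y: room for 2 cups a lane and 11 mm spare) from the long end (175, +y).
- divider_home (a point): Where the handle centre lies with the divider fully home: carrier x = 0, y = -21.5 mm, z = 77 mm. Below it is the pair of keyed slots in the side walls (mouths at z = 56 mm, flared: about 7 mm of play along y, 3 mm along x at the top, 1.5 to 2 mm lower down) and a notch in the partition. Two like pairs of slots, at y = -87.5 and +66 mm, stay empty.
- divider_handle (a point): Centre of the blue divider's handle bar: 48 mm long (its x), 10 thick (its y; grip across this), 20 high. Underside of divider 71 mm below. Its wall (151 long, 5 thick) begins 25 mm below. End flanges 20 wide keyed in the slots and a half lap on the partition: it goes in or out only straight up or down (50 mm), x along carrier x, either way round. Stands by itself on its flanges. 0.12 kg.
- divider_catch (a point): Middle of the divider, 35 mm below the handle centre, level with the two white sprung catches in its ends. They snap into windows of the side walls: an upward pull of 8 to 13 N frees them. Let down gently, the divider stops about 14 mm short under its own weight and must be pressed down with a further 3 to 8 N, until it snaps home.
- cup_a_mid (a point): Middle (21 mm up) of a full custard cup: cream paper, 58 mm across at the rim, narrower foot, 42 high, 0.075 kg, z up; slides easily on the carrier's floor. Two of the four cups start in the long end, two in the short end, one in each lane; which is which varies. Behind (+y of) a cup in the long end at least 45 mm is free.
- cup_b_mid (a point): Middle (21 mm up) of a full custard cup: cream paper, 58 mm across at the rim, narrower foot, 42 high, 0.075 kg, z up; slides easily on the carrier's floor. Two of the four cups start in the long end, two in the short end, one in each lane; which is which varies. Behind (+y of) a cup in the long end at least 45 mm is free.
- cup_c_mid (a point): Middle (21 mm up) of a full custard cup: cream paper, 58 mm across at the rim, narrower foot, 42 high, 0.075 kg, z up; slides easily on the carrier's floor. Two of the four cups start in the long end, two in the short end, one in each lane; which is which varies. Behind (+y of) a cup in the long end at least 45 mm is free.
- cup_d_mid (a point): Middle (21 mm up) of a full custard cup: cream paper, 58 mm across at the rim, narrower foot, 42 high, 0.075 kg, z up; slides easily on the carrier's floor. Two of the four cups start in the long end, two in the short end, one in each lane; which is which varies. Behind (+y of) a cup in the long end at least 45 mm is free.
- kitchen_timer: Bystander: white wind-up kitchen timer, 68 mm across, 56 high; origin at the centre of its underside.
- ring_cutter_1: Bystander: steel ring cutter, 55 mm across, 31 high; origin at the centre of its underside.
- masking_tape: Bystander: roll of masking tape, 82 mm across, 24 high; origin at the centre of its underside.
- flour_shaker: Bystander: steel flour shaker, 69 mm across, 106 high; origin at the centre of its underside.
Things that resemble listed ones, but are neither listed nor needed, are in the scene too. What is shaped like the part that bears cup_d_mid but turquoise or yellow is not meant.

How it is judged:
By the outcome, as a careful person would: the job done as asked, in the order asked, and still so for the second after the job is handed in, with the robot touching nothing.
It also fails if it takes over 67 s, if anything falls off the work surface, if the arm or the gripper's body presses on something with over 40 N, if the wrist force passes 120 N, or if a joint passes its speed limit or range.

## Working session

There is one attempt and no reset: what is moved stays moved. The work goes in short steps, Python scripts to look and compute and a shell command to move; the robot and the scene stay as the last step left them, time stands still between calls to the robot, and variables do not carry over. Pictures are saved under pics/ and viewed, at most 10 in all, crops included, and the job is handed in when it is done.

```bash
mkdir -p pics; cat > h.py <<'E'
import numpy as np, cv2
from station import r, imaging, workorder
def cap(n, f=None):
    c=imaging.capture(n)
    if f: cv2.imwrite('pics/'+f, c['pixels'][:,:,::-1])
    return c
def ray(c,u,v):
    K=np.array(c['intrinsics']); d=np.array([(u-K[0,2])/K[0,0],(v-K[1,2])/K[1,1]]); p=d.copy()
    for _ in range(30): p=d/(1+c['k1']*(p@p))
    R=cv2.Rodrigues(np.array(c['rvec'],float))[0]; t=np.array(c['tvec'],float).ravel()
    return -R.T@t, R.T@np.array([p[0],p[1],1])
def at(c,u,v,z):
    o,d=ray(c,u,v); return o+d*(z-o[2])/d[2]
def proj(c,P):
    K=np.array(c['intrinsics']); R=cv2.Rodrigues(np.array(c['rvec'],float))[0]
    q=R@np.array(P)+np.array(c['tvec'],float).ravel(); p=q[:2]/q[2]; p=p*(1+c['k1']*(p@p))
    return K[:2,:2]@p+K[:2,2]
E
python3 - <<'E'
from h import *
for n in('top','side'):
    c=cap(n); cv2.imwrite(f'pics/{n}0.png',cv2.resize(c['pixels'][:,:,::-1],(800,600),interpolation=cv2.INTER_CUBIC))
    print(n,ray(c,256,192))
s=r.sense(); print(s['tool_pos'],s['ee_rot'],s['grip_width'],s['force'],r.pinch_z)
E
```

```text
top (array([0.34057659, 0.03478356, 1.04399047]), array([ 0.154088  ,  0.00154876, -0.98812092]))
side (array([0.25465155, 1.00750715, 0.96850906]), array([ 0.18446404, -0.74095027, -0.64606308]))
[ 0.18911711 -0.48937649  0.23060124] [[ 9.32777912e-01  3.60451243e-01 -5.17339212e-04]
 [ 3.60451615e-01 -9.32776955e-01  1.33657480e-03]
 [-7.92045464e-07 -1.43320321e-03 -9.99998973e-01]] 0.08540838716723226 [ 0.66415443 -0.15877407  0.25124097] 0.0187
```

View pics/top0.png

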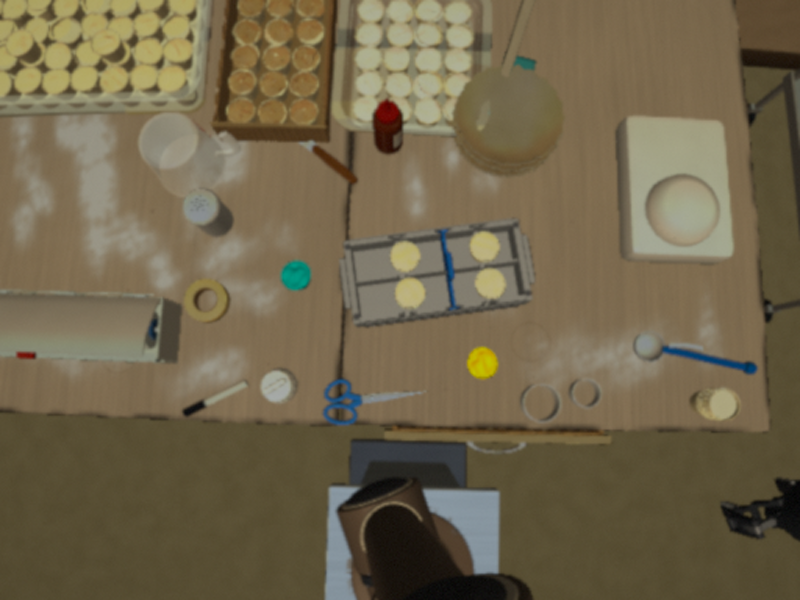

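View pics/side0.png

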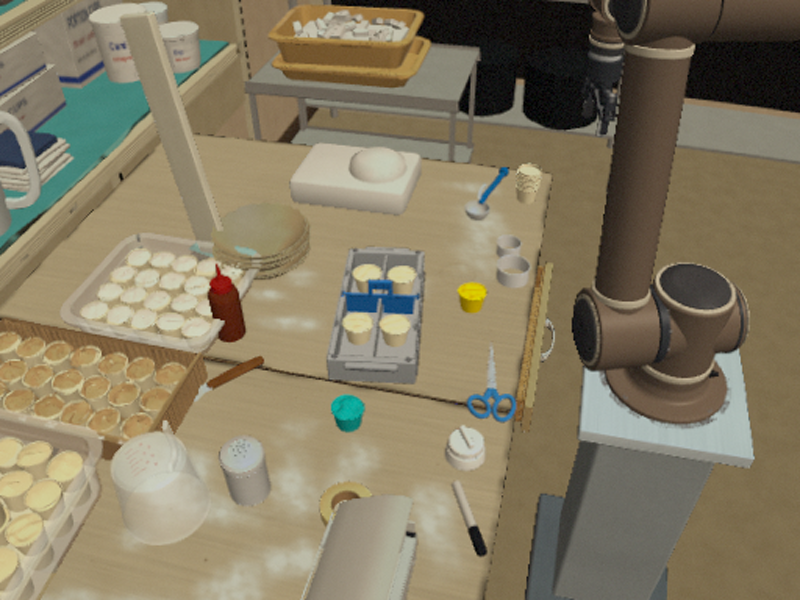

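Top view (800x600): the carrier spans (345,285) to (530,262), and the blue divider is at about (448,268). The long end is on the left (world +y), with cups at (405,257) and (410,293); the short-end cups are at (485,247) and (490,284). The side view agrees. Next I'll take an enlarged crop.

```bash
python3 - <<'E'
from h import *
for n,(x0,y0,w,h) in(('top',(210,130,140,90)),('side',(200,150,80,100))):
    c=cap(n); m=c['pixels'][y0:y0+h,x0:x0+w,::-1]; k=5.5
    cv2.imwrite(f'pics/{n}1.png',cv2.resize(m,None,fx=k,fy=k,interpolation=cv2.INTER_CUBIC))
E
```

```text
(no output)
```

View pics/top1.png

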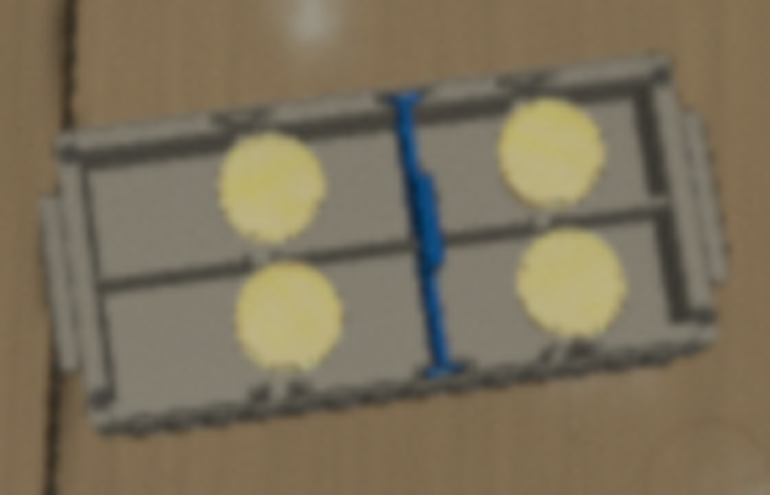

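View pics/side1.png

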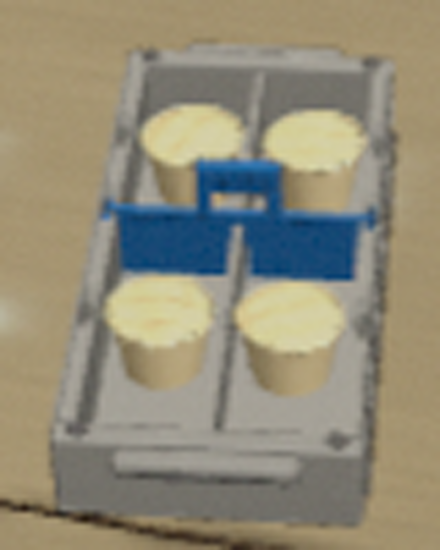

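The crop gives carrier top corners near (62,140), (668,62), (716,328), (97,420) and the handle top at (427,220). The four cups are at (272,187), (288,316), (552,152) and (571,283).

```bash
python3 - <<'E'
from h import *
c=cap('top'); s=cap('side')
T=lambda u,v,z: at(c,210+u/5.5-.4,130+v/5.5-.4,z)
S=lambda u,v,z: at(s,200+u/5.5-.4,150+v/5.5-.4,z)
C=[T(62,140,.056),T(668,62,.056),T(716,328,.056),T(97,420,.056)]  # far+y, far-y, near-y, near+y
C=np.array(C)[:,:2]; print(C, np.linalg.norm(C[0]-C[1]),np.linalg.norm(C[1]-C[2]),np.linalg.norm(C[2]-C[3]))
Sc=np.array([S(133,50,.056),S(393,58,.056),S(365,448,.056),S(55,435,.056)])[:,:2]; print(Sc)  # far-y,near-y,near+y,far+y
# fit: model corners in carrier frame (x=±80,y=±169.5), carrier +x ?
M=np.array([[80,169.5],[80,-169.5],[-80,-169.5],[-80,169.5]])/1000
def fit(M,C):
    a=M-M.mean(0); b=C-C.mean(0); th=np.arctan2((a[:,0]*b[:,1]-a[:,1]*b[:,0]).sum(),(a*b).sum()); return C.mean(0),th
for CC in (C,Sc[[3,0,1,2]]):
    o,th=fit(M,CC); R=np.array([[np.cos(th),-np.sin(th)],[np.sin(th),np.cos(th)]]); print('o',o,'th',np.degrees(th),'handle',o+R@[0,-.0215])
print('top handle',T(427,220,.087),T(420,176,.087)-T(436,266,.087),'side handle',S(240,162,.087))
for u,v in((272,187),(288,316),(552,152),(571,283)):
    p=T(u,v,.048)[:2]; print('cup',p,(p-o)@R)
for u,v in((158,315),(290,318),(193,132),(315,142)):
    p=S(u,v,.048)[:2]; print('cupS',p,(p-o)@R)
E
```

```text
[[ 0.60059801  0.14198452]
 [ 0.65397814 -0.18051193]
 [ 0.51004062 -0.20533671]
 [ 0.45188632  0.11715852]] 0.32688437483263016 0.14606258723101453 0.3276966517842199
[[ 0.65926295 -0.18057457]
 [ 0.50524567 -0.20797891]
 [ 0.44907121  0.11677856]
 [ 0.60358217  0.14379513]]
o [ 0.55412577 -0.0316764 ] th 9.778753077522458 handle [ 0.55777742 -0.05286403]
o [ 0.5542905  -0.03199495] th 9.818500549272164 handle [ 0.55795685 -0.05318004]
top handle [ 0.55613403 -0.04956541  0.087     ] [0.04674735 0.00892511 0.        ] side handle [ 0.55820753 -0.05355154  0.087     ]
cup [0.58032337 0.02989266] [0.03620511 0.05654181]
cup [0.51091664 0.01949161] [-0.03395867  0.05812887]
cup [ 0.60429073 -0.11947217] [ 0.03435058 -0.09472235]
cup [ 0.53322208 -0.12999104] [-0.03747088 -0.09296799]
cupS [0.58089122 0.03631793] [0.03786033 0.06277614]
cupS [0.51143463 0.02246127] [-0.03294187  0.0609667 ]
cupS [ 0.60548212 -0.12132753] [ 0.03520813 -0.0967537 ]
cupS [ 0.53406125 -0.12829858] [-0.03635539 -0.09144342]
```

```bash
cat >> h.py <<'E'
from scipy.spatial.transform import Rotation as Ro
O=np.array([.5542,-.0318]); TH=np.radians(9.8)
def W(x,y):  # carrier -> world xy
    c,s=np.cos(TH),np.sin(TH); return O+np.array([c*x-s*y,s*x+c*y])
def Cc(p):
    c,s=np.cos(TH),np.sin(TH); d=np.array(p)[:2]-O; return np.array([c*d[0]+s*d[1],-s*d[0]+c*d[1]])
def go(x,y,z):  # carrier xy target, world z -> total row units
    s=r.sense(); R=np.array(s['ee_rot']); p=np.array(s['tool_pos'])
    c,sn=np.cos(TH),np.sin(TH); Rt=np.array([[c,sn,0],[sn,-c,0],[0,0,-1.]])
    print('tcp carrier',Cc(p).round(4),'z',p[2].round(4),'F',np.round(s['force'],1),'w',round(s['grip_width'],4),'ff',np.round(s['finger_force'],1),'t',round(s['t'],2))
    print('shift',(R.T@(np.r_[W(x,y),z]-p)/.04).round(2),'turn',(Ro.from_matrix(R.T@Rt).as_rotvec()/.12).round(2))
E
python3 -c "
from h import *
go(0,-.0215,.2)"
```

```text
tcp carrier [-0.4376 -0.389 ] z 0.231 F [-0.6 -1.1  0.6] w 0.0854 ff 0.0 t 0.3
shift [12.53 -6.86  0.78] turn [-0.    0.    1.65]
```

```bash
python3 -m creep '[[0,0,0,0,0,0.82,0],[0,0,0,0,0,0.83,0],[0.6,-0.5,0,0,0,0,0],[0.6,-0.5,0,0,0,0,0],[0.6,-0.5,0,0,0,0,0],[0.6,-0.5,0,0,0,0,0],[0.6,-0.5,0,0,0,0,0],[0.6,-0.5,0,0,0,0,0],[0.6,-0.5,0,0,0,0,0],[0.6,-0.5,0,0,0,0,0]]' 40
python3 -m creep '[[0.6,-0.5,0,0,0,0,0],[0.6,-0.5,0,0,0,0,0],[0.6,-0.5,0,0,0,0,0],[0.6,-0.5,0,0,0,0,0],[0.6,-0.5,0,0,0,0,0],[0.6,-0.5,0,0,0,0,0],[0.6,-0.5,0,0,0,0,0],[0.6,-0.5,0,0,0,0,0],[0,0,0,0,0,0,0],[0,0,0,0,0,0,0]]'
python3 -c "
from h import *
go(0,-.0215,.13)"
```

```text
t: 1.13
tool_pos: [0.3519, -0.2981, 0.2314]
ee_rot: [[0.985, 0.17, 0.0], [0.17, -0.985, -0.0], [0.0, 0.0, -1.0]]
force: [-0.2, -0.4, 0.2]
grip_width: 0.0859
finger_force: 0.0
t: 1.97
tool_pos: [0.5139, -0.1079, 0.2308]
ee_rot: [[0.985, 0.173, -0.001], [0.173, -0.985, 0.0], [-0.001, -0.0, -1.0]]
force: [0.4, -0.4, -0.5]
grip_width: 0.0856
finger_force: 0.0
tcp carrier [-0.0527 -0.0681] z 0.2308 F [ 0.4 -0.4 -0.5] w 0.0856 ff 0.0 t 1.97
shift [ 1.32 -1.16  2.52] turn [-0.    0.01  0.02]
```

```bash
python3 -m creep '[[0.66,-0.58,0.2,0,0,0,0.4],[0.66,-0.58,0.3,0,0,0,0.4],[0,0,0.7,0,0,0,0.4],[0,0,0.7,0,0,0,0.4],[0,0,0.6,0,0,0,0.4],[0,0,0,0,0,0,0.4]]' 40
python3 - <<'E'
from h import *
go(0,-.0215,.058)
for n,(x0,y0,w,h) in(('top',(260,130,70,60)),('side',(200,130,80,80))):
    c=cap(n); print(n,proj(c,np.r_[W(0,-.0215),.087]))
    m=c['pixels'][y0:y0+h,x0:x0+w,::-1]
    globals()[n]=cv2.resize(m,(400,400),interpolation=cv2.INTER_CUBIC)
cv2.imwrite('pics/a.png',np.hstack([top,side]))
E
```

```text
t: 2.47
tool_pos: [0.554, -0.0549, 0.1263]
ee_rot: [[0.986, 0.169, -0.008], [0.169, -0.986, 0.001], [-0.008, -0.002, -1.0]]
force: [-0.8, -0.5, -0.5]
grip_width: 0.0512
finger_force: 0.0
tcp carrier [-0.0041 -0.0227] z 0.1263 F [-0.8 -0.5 -0.5] w 0.0512 ff 0.0 t 2.47
shift [ 0.12 -0.03  1.71] turn [-0.02  0.07 -0.01]
top [288.46098731 169.03732711]
side [243.2997904  179.18471556]
```

View pics/a.png

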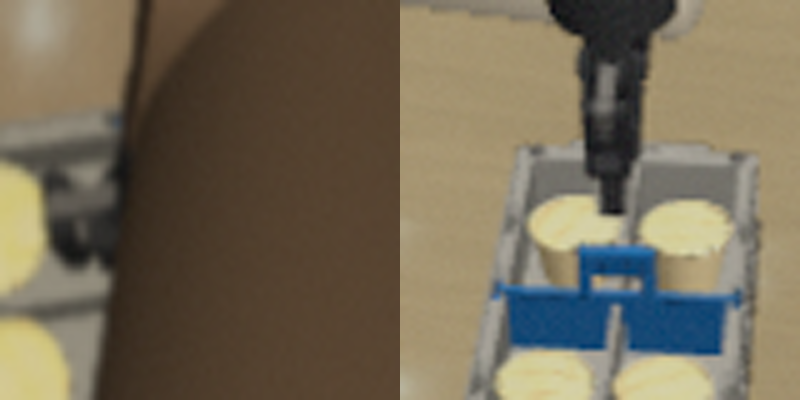

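The side crop shows the gripper above and in line with the handle (about (617,260) in the composite); the top view is hidden by the arm. Descending and gripping next.

```bash
python3 -m creep '[[0.1,-0.03,0.4,0,0.05,0,0.4],[0,0,0.5,0,0,0,0.4],[0,0,0.5,0,0,0,0.4],[0,0,0.3,0,0,0,0.4],[0,0,0,0,0,0,0.4],[0,0,0,0,0,0,0.7],[0,0,0,0,0,0,1],[0,0,0,0,0,0,1],[0,0,0,0,0,0,1],[0,0,0,0,0,0,1]]' 40
python3 -c "
from h import *
go(0,-.0215,.058)"
```

```text
t: 3.4
tool_pos: [0.5626, -0.0527, 0.0652]
ee_rot: [[0.985, 0.17, 0.009], [0.17, -0.985, 0.001], [0.009, 0.001, -1.0]]
force: [-0.9, -1.1, 6.5]
grip_width: 0.0094
finger_force: 42.0
tcp carrier [ 0.0047 -0.022 ] z 0.0652 F [-0.9 -1.1  6.5] w 0.0094 ff 42.0 t 3.4
shift [-0.12 -0.01  0.18] turn [ 0.01 -0.07 -0.  ]
```

```bash
python3 -m creep '[[0,0,-0.2,0,0,0,1],[0,0,-0.2,0,0,0,1],[0,0,-0.2,0,0,0,1],[0,0,-0.2,0,0,0,1],[0,0,-0.2,0,0,0,1],[0,0,0,0,0,0,1]]' 60
python3 - <<'E'
from h import *
go(0,-.0215,.18)
E
```

```text
t: 3.9
tool_pos: [0.5621, -0.0526, 0.1055]
ee_rot: [[0.985, 0.17, 0.009], [0.17, -0.985, 0.001], [0.009, 0.001, -1.0]]
force: [0.8, -0.3, -0.8]
grip_width: 0.0085
finger_force: 60.1
tcp carrier [ 0.0042 -0.0218] z 0.1055 F [ 0.8 -0.3 -0.8] w 0.0085 ff 60.1 t 3.9
shift [-0.09 -0.01 -1.86] turn [ 0.01 -0.07 -0.  ]
```

```bash
python3 -m creep '[[0,0,-0.3,0,0,0,1],[0,0,-0.5,0,0,0,1],[0,0,-0.6,0,0,0,1],[0,0,-0.5,0,0,0,1],[0,0,0,0,0,0,1]]' 60
python3 - <<'E'
from h import *
go(0,-.245,.07)
c=cap('side'); cv2.imwrite('pics/b.png',cv2.resize(c['pixels'][80:290,160:350,::-1],(570,600),interpolation=cv2.INTER_CUBIC))
print(proj(c,np.r_[W(0,-.0215),.087]))
E
```

```text
t: 4.32
tool_pos: [0.5624, -0.0528, 0.1835]
ee_rot: [[0.985, 0.17, 0.012], [0.17, -0.985, 0.0], [0.012, 0.002, -1.0]]
force: [-0.3, -1.3, 0.4]
grip_width: 0.0087
finger_force: 60.2
tcp carrier [ 0.0046 -0.0221] z 0.1835 F [-0.3 -1.3  0.4] w 0.0087 ff 60.2 t 4.32
shift [-0.15  5.57  2.84] turn [ 0.01 -0.1  -0.  ]
[243.2997904  179.18471556]
```

View pics/b.png

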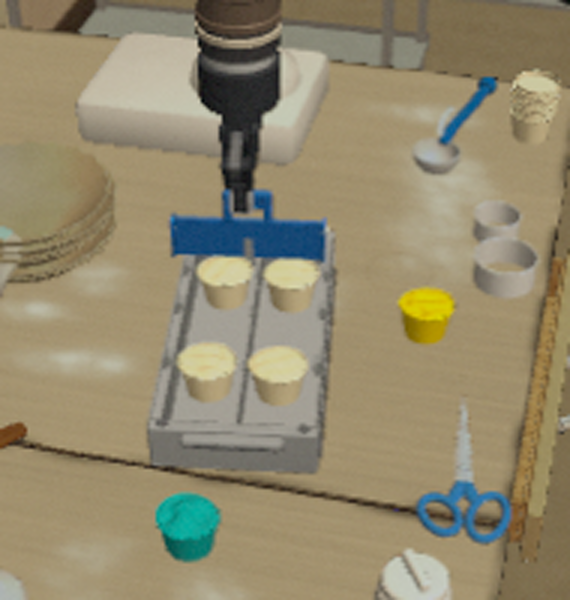

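The picture shows the divider lifted clear with all four cups in place and the carrier unmoved. The space beyond the short end, before the dough board, is free.

```bash
python3 -m creep '[[-0.15,0.5,0,0,-0.1,0,1],[0,0.7,0,0,0,0,1],[0,0.7,0,0,0,0,1],[0,0.7,0,0,0,0,1],[0,0.7,0,0,0,0,1],[0,0.7,0,0,0,0,1],[0,0.7,0,0,0,0,1],[0,0.6,0,0,0,0,1],[0,0.27,0,0,0,0,1],[0,0,0,0,0,0,1]]'
python3 -m creep '[[0,0,0.5,0,0,0,1],[0,0,0.6,0,0,0,1],[0,0,0.6,0,0,0,1],[0,0,0.5,0,0,0,1],[0,0,0.4,0,0,0,1],[0,0,0.2,0,0,0,1],[0,0,0,0,0,0,1],[0,0,0,0,0,0,1]]'
python3 -c "
from h import *
go(0,-.245,.0592)"
```

```text
t: 5.2
tool_pos: [0.5922, -0.2751, 0.1769]
ee_rot: [[0.986, 0.167, -0.009], [0.167, -0.986, -0.0], [-0.008, -0.001, -1.0]]
force: [0.2, 1.1, -2.8]
grip_width: 0.0089
finger_force: 60.1
t: 5.87
tool_pos: [0.5919, -0.2724, 0.0672]
ee_rot: [[0.985, 0.171, -0.007], [0.171, -0.985, -0.0], [-0.007, -0.001, -1.0]]
force: [0.7, -0.2, -1.8]
grip_width: 0.009
finger_force: 60.1
tcp carrier [-0.0038 -0.2435] z 0.0672 F [ 0.7 -0.2 -1.8] w 0.009 ff 60.1 t 5.87
shift [0.1  0.04 0.2 ] turn [-0.01  0.06  0.  ]
```

```bash
python3 -m creep '[[0,0,0.07,0,0.12,0,1],[0,0,0.07,0,0,0,1],[0,0,0.03,0,0,0,1],[0,0,0,0,0,0,1]]'
python3 -c "
from h import *
go(0,-.245,.0592)"
```

```text
t: 6.2
tool_pos: [0.5921, -0.2734, 0.0608]
ee_rot: [[0.985, 0.17, 0.009], [0.17, -0.985, 0.001], [0.009, 0.0, -1.0]]
force: [0.1, -0.6, -2.0]
grip_width: 0.0086
finger_force: 60.1
tcp carrier [-0.0038 -0.2445] z 0.0608 F [ 0.1 -0.6 -2. ] w 0.0086 ff 60.1 t 6.2
shift [0.09 0.01 0.04] turn [ 0.   -0.07 -0.  ]
```

```bash
python3 -m creep '[[0,0,0.04,0,0,0,1],[0,0,0.02,0,0,0,1],[0,0,0,0,0,0,1]]'
python3 -c "
from h import *
go(0,-.245,.0592)"
```

```text
t: 6.45
tool_pos: [0.5924, -0.2735, 0.0593]
ee_rot: [[0.985, 0.17, 0.01], [0.17, -0.985, 0.001], [0.01, 0.001, -1.0]]
force: [-1.1, 0.7, 5.1]
grip_width: 0.0088
finger_force: 61.0
tcp carrier [-0.0035 -0.2447] z 0.0593 F [-1.1  0.7  5.1] w 0.0088 ff 61.0 t 6.45
shift [0.09 0.01 0.  ] turn [ 0.01 -0.08 -0.  ]
```

```bash
python3 -m creep '[[0,0,0,0,0,0,0.85],[0,0,0,0,0,0,0.7],[0,0,0,0,0,0,0.5],[0,0,0,0,0,0,0.4],[0,0,-0.4,0,0,0,0.4],[0,0,-0.7,0,0,0,0.4],[0,0,-0.8,0,0,0,0.4],[0,0,-0.8,0,0,0,0.4],[0,0,-0.2,0,0,0,0.5],[0,0,0,0,0,0,0.6]]'
python3 - <<'E'
from h import *
go(.035,.12,.17)
c=cap('side'); cv2.imwrite('pics/d.png',cv2.resize(c['pixels'][60:270,160:350,::-1],(570,600),interpolation=cv2.INTER_CUBIC))
print(proj(c,np.r_[W(-.0083,-.2447),.082]))
E
```

```text
t: 7.28
tool_pos: [0.5927, -0.2741, 0.1776]
ee_rot: [[0.985, 0.17, 0.014], [0.17, -0.985, -0.001], [0.013, 0.003, -1.0]]
force: [1.3, 0.4, 0.2]
grip_width: 0.0347
finger_force: 0.0
tcp carrier [-0.0033 -0.2454] z 0.1776 F [1.3 0.4 0.2] w 0.0347 ff 0.0 t 7.28
shift [ 0.95 -9.13  0.17] turn [ 0.03 -0.11 -0.  ]
[251.54928064 139.38424523]
```

View pics/d.png

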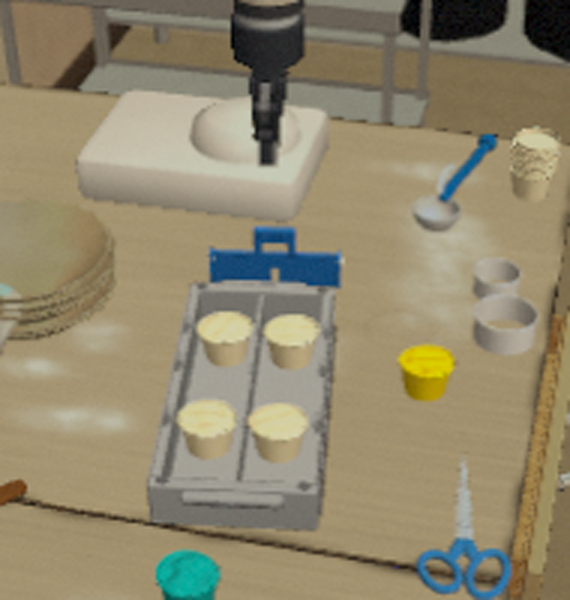

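The divider stands upright at (275,255) in the crop, and the cups and carrier are unchanged. Now to behind the far-lane cup.

```bash
python3 -m creep '[[0.1,-0.8,0,0,-0.1,0,1],[0.1,-0.9,0,0,0,0,1],[0.1,-0.9,0,0,0,0,1],[0.1,-0.9,0,0,0,0,1],[0.1,-0.9,0,0,0,0,1],[0.1,-0.9,0,0,0,0,1],[0.1,-0.9,0,0,0,0,1],[0.1,-0.9,0,0,0,0,1],[0.1,-0.9,0,0,0,0,1],[0.05,-0.9,0,0,0,0,1]]'
python3 -m creep '[[0,-0.2,0.2,0,0,0,1],[0,0,0.5,0,0,0,1],[0,0,0.5,0,0,0,1],[0,0,0.5,0,0,0,1],[0,0,0,0,0,0,1]]'
python3 -c "
from h import *
go(.035,.12,.02)"
```

```text
t: 8.17
tool_pos: [0.5668, 0.0854, 0.1714]
ee_rot: [[0.985, 0.17, -0.007], [0.17, -0.985, -0.001], [-0.007, -0.0, -1.0]]
force: [1.0, 0.9, -0.6]
grip_width: -0.0001
finger_force: 0.0
t: 8.58
tool_pos: [0.5629, 0.091, 0.0997]
ee_rot: [[0.985, 0.17, -0.013], [0.17, -0.985, -0.002], [-0.013, 0.0, -1.0]]
force: [-0.1, -0.1, -1.2]
grip_width: -0.0002
finger_force: 0.0
tcp carrier [0.0295 0.1196] z 0.0997 F [-0.1 -0.1 -1.2] w -0.0002 ff 0.0 t 8.58
shift [ 0.16 -0.01  1.99] turn [ 0.    0.11 -0.  ]
```

```bash
python3 -m creep '[[0.16,0,0.2,0,0.11,0,1],[0,0,0.4,0,0,0,1],[0,0,0.4,0,0,0,1],[0,0,0.4,0,0,0,1],[0,0,0.3,0,0,0,1],[0,0,0.2,0,0,0,1],[0,0,0,0,0,0,1],[0,0,0,0,0,0,1]]'
python3 - <<'E'
from h import *
go(.035,-.02,.02)
c=cap('side'); cv2.imwrite('pics/e.png',cv2.resize(c['pixels'][130:260,190:300,::-1],(507,600),interpolation=cv2.INTER_CUBIC))
E
```

```text
t: 9.25
tool_pos: [0.5731, 0.0926, 0.0297]
ee_rot: [[0.985, 0.17, 0.008], [0.17, -0.985, 0.001], [0.008, 0.0, -1.0]]
force: [-0.5, -0.1, -0.5]
grip_width: 0.0
finger_force: 0.0
tcp carrier [0.0398 0.1194] z 0.0297 F [-0.5 -0.1 -0.5] w 0.0 ff 0.0 t 9.25
shift [-0.12  3.48  0.24] turn [ 0.   -0.07 -0.  ]
```

View pics/e.png

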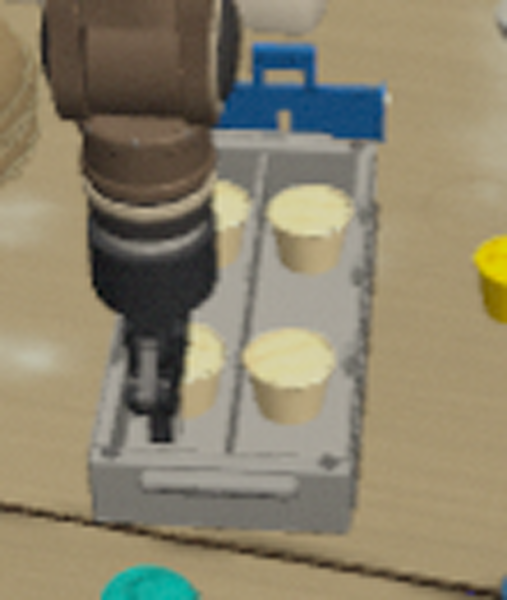

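```bash
python3 -m creep '[[-0.12,0.1,0.2,0,-0.07,0,1],[0,0.2,0,0,0,0,1],[0,0.2,0,0,0,0,1],[0,0.2,0,0,0,0,1],[0,0.2,0,0,0,0,1],[0,0.2,0,0,0,0,1],[0,0.2,0,0,0,0,1],[0,0.2,0,0,0,0,1],[0,0.2,0,0,0,0,1],[0,0.2,0,0,0,0,1]]'
python3 -m creep '[[0,0.2,0,0,0,0,1],[0,0.2,0,0,0,0,1],[0,0.2,0,0,0,0,1],[0,0.2,0,0,0,0,1],[0,0.15,0,0,0,0,1],[0,0.1,0,0,0,0,1],[0,0.05,0,0,0,0,1],[0,0,0,0,0,0,1]]'
python3 - <<'E'
from h import *
go(.035,-.02,.02)
c=cap('side'); cv2.imwrite('pics/f.png',cv2.resize(c['pixels'][130:260,190:300,::-1],(507,600),interpolation=cv2.INTER_CUBIC))
E
```

```text
t: 10.13
tool_pos: [0.5819, 0.0163, 0.022]
ee_rot: [[0.985, 0.17, 0.001], [0.17, -0.985, 0.0], [0.001, -0.0, -1.0]]
force: [0.9, -0.3, 0.9]
grip_width: 0.0
finger_force: 0.2
t: 10.8
tool_pos: [0.5892, -0.0266, 0.0218]
ee_rot: [[0.986, 0.169, 0.001], [0.169, -0.986, 0.0], [0.001, 0.0, -1.0]]
force: [-0.2, 0.6, 1.1]
grip_width: 0.0002
finger_force: 0.0
tcp carrier [ 0.0354 -0.0008] z 0.0218 F [-0.2  0.6  1.1] w 0.0002 ff 0.0 t 10.8
shift [-0.01  0.48  0.05] turn [ 0.   -0.01 -0.01]
```

View pics/f.png

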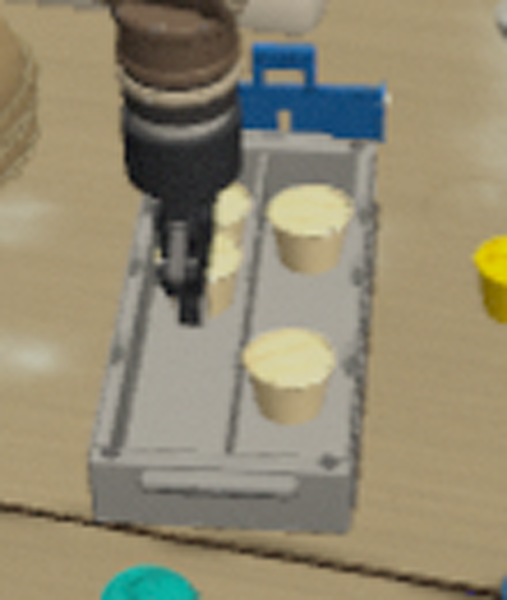

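The far-lane cup has slid upright and now touches its neighbour; its rim's right extreme is at about (243,258) in the crop.

```bash
python3 - <<'E'
from h import *
c=cap('side')
for y in (-.03,-.04,-.05,-.06):
    t=np.linspace(0,6.28,73); P=np.array([proj(c,np.r_[W(.036+.029*np.cos(a),y+.029*np.sin(a)),.048]) for a in t])
    q=(P-[190,130])*4.612; print(y,'rim right',q[q[:,0].argmax()].round(),'top',q[:,1].min().round(),'bottom',q[:,1].max().round())
E
```

```text
-0.03 rim right [238. 262.] top 235.0 bottom 290.0
-0.04 rim right [239. 252.] top 226.0 bottom 281.0
-0.05 rim right [241. 243.] top 217.0 bottom 271.0
-0.06 rim right [242. 234.] top 208.0 bottom 261.0
```

```bash
python3 -m creep '[[0,0.1,0,0,0,0,1],[0,0.15,0,0,0,0,1],[0,0.15,0,0,0,0,1],[0,0.1,0,0,0,0,1],[0,0.06,0,0,0,0,1],[0,0.04,0,0,0,0,1],[0,0,0,0,0,0,1]]'
python3 - <<'E'
from h import *
go(.035,-.025,.02)
E
python3 -m creep '[[0,-0.3,0,0,0,0,1],[0,-0.8,0,0,0,0,1],[0,-0.5,-0.5,0,0,0,1],[0,0,-0.8,0,0,0,1],[-0.8,0,-0.4,0,0,0,1],[-0.9,-0.5,0,0,0,0,1],[0,-0.6,0,0,0,0,1],[0,-0.6,0,0,0,0,1],[0,0,0,0,0,0,1]]'
python3 - <<'E'
from h import *
go(-.035,.12,.02)
c=cap('side'); cv2.imwrite('pics/g.png',cv2.resize(c['pixels'][130:260,190:300,::-1],(507,600),interpolation=cv2.INTER_CUBIC))
E
```

```text
t: 11.48
tool_pos: [0.5933, -0.0503, 0.0219]
ee_rot: [[0.986, 0.169, 0.001], [0.169, -0.986, 0.0], [0.001, 0.0, -1.0]]
force: [-0.2, 0.3, 0.8]
grip_width: -0.0003
finger_force: 0.0
tcp carrier [ 0.0354 -0.0249] z 0.0219 F [-0.2  0.3  0.8] w -0.0003 ff 0.0 t 11.48
shift [-0.01  0.    0.05] turn [ 0.   -0.01 -0.01]
t: 12.23
tool_pos: [0.5023, 0.0721, 0.0903]
ee_rot: [[0.985, 0.173, 0.002], [0.173, -0.985, 0.002], [0.002, -0.002, -1.0]]
force: [-0.4, -0.2, -0.1]
grip_width: -0.0002
finger_force: 0.0
tcp carrier [-0.0335  0.1112] z 0.0903 F [-0.4 -0.2 -0.1] w -0.0002 ff 0.0 t 12.23
shift [-0.04 -0.22  1.76] turn [-0.01 -0.02  0.03]
```

View pics/g.png

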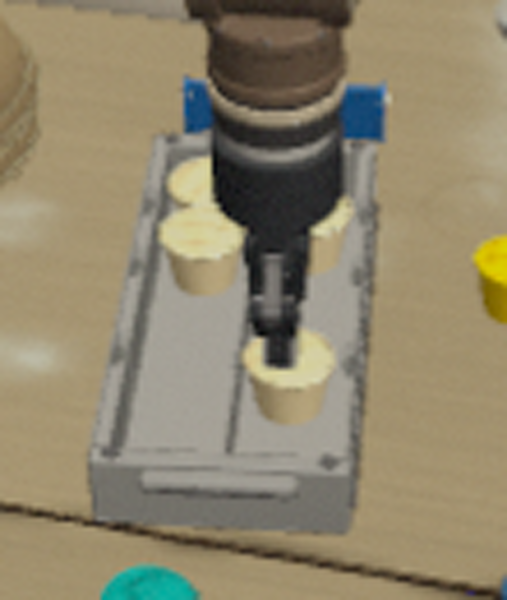

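The far-lane cup's rim spans (160–244, 205–260), which puts it at y ≈ -60 mm, upright as wanted. Same push for the near lane.

```bash
python3 -m creep '[[-0.03,-0.22,0,0,0,0.02,1],[0,0,0.4,0,0,0,1],[0,0,0.4,0,0,0,1],[0,0,0.4,0,0,0,1],[0,0,0.3,0,0,0,1],[0,0,0.2,0,0,0,1],[0,0,0,0,0,0,1]]'
python3 - <<'E'
from h import *
go(-.035,-.025,.022)
E
```

```text
t: 12.87
tool_pos: [0.5, 0.0769, 0.02]
ee_rot: [[0.986, 0.167, -0.002], [0.167, -0.986, -0.0], [-0.002, -0.0, -1.0]]
force: [-0.3, 0.4, -0.4]
grip_width: -0.0001
finger_force: 0.0
tcp carrier [-0.0349  0.1163] z 0.02 F [-0.3  0.4 -0.4] w -0.0001 ff 0.0 t 12.87
shift [ 0.01  3.53 -0.05] turn [-0.    0.02 -0.03]
```

```bash
python3 -m creep '[[0,0.1,0,0,0,-0.03,1],[0,0.2,0,0,0,0,1],[0,0.2,0,0,0,0,1],[0,0.2,0,0,0,0,1],[0,0.2,0,0,0,0,1],[0,0.2,0,0,0,0,1],[0,0.2,0,0,0,0,1],[0,0.2,0,0,0,0,1],[0,0.2,0,0,0,0,1],[0,0.2,0,0,0,0,1]]'
python3 -m creep '[[0,0.2,0,0,0,0,1],[0,0.2,0,0,0,0,1],[0,0.2,0,0,0,0,1],[0,0.2,0,0,0,0,1],[0,0.2,0,0,0,0,1],[0,0.2,0,0,0,0,1],[0,0.17,0,0,0,0,1],[0,0.15,0,0,0,0,1],[0,0.06,0,0,0,0,1],[0,0,0,0,0,0,1]]'
python3 - <<'E'
from h import *
go(-.035,-.025,.022)
E
```

```text
t: 13.7
tool_pos: [0.5142, 0.0014, 0.0218]
ee_rot: [[0.985, 0.171, 0.001], [0.171, -0.985, 0.0], [0.001, 0.0, -1.0]]
force: [-1.2, -0.5, 0.6]
grip_width: 0.0
finger_force: 0.1
t: 14.53
tool_pos: [0.525, -0.0606, 0.0218]
ee_rot: [[0.985, 0.17, 0.001], [0.17, -0.985, 0.0], [0.001, 0.0, -1.0]]
force: [-0.6, -0.1, -0.5]
grip_width: -0.0002
finger_force: 0.0
tcp carrier [-0.0336 -0.0234] z 0.0218 F [-0.6 -0.1 -0.5] w -0.0002 ff 0.0 t 14.53
shift [-0.03  0.04 -0.01] turn [ 0.   -0.01  0.  ]
```

```bash
python3 -m creep '[[0,0.04,0,0,0,0,1],[0,0,0,0,0,0,1],[0,-0.3,0,0,0,0,1],[0,-0.8,0,0,0,0,1],[0,-0.5,-0.6,0,0,0,1],[0,0,-0.9,0,0,0,1],[0,-0.3,-0.9,0,0,0,0.6],[0,-0.9,-0.9,0,0,0,0.4],[0,-0.9,-0.5,0,0,0,0.4],[0,-0.9,-0.3,0,0,0,0.4]]'
python3 -m creep '[[0,-0.5,0,0,0,0,0.4],[0,0,0,0,0,0,0.4]]'
python3 - <<'E'
from h import *
go(0,-.245,.17)
for n in('top','side'):
    c=cap(n); m=c['pixels'].astype(int); hsv=cv2.cvtColor(c['pixels'],cv2.COLOR_RGB2HSV)
    # enumerate cream blobs inside carrier footprint
    poly=np.array([proj(c,np.r_[W(x,y),.048]) for x,y in((.075,.16),(.075,-.16),(-.075,-.16),(-.075,.16))]).astype(np.int32)
    k=np.zeros(m.shape[:2],np.uint8); cv2.fillPoly(k,[poly],1)
    k&=((hsv[:,:,1]>70)&(hsv[:,:,2]>150)).astype(np.uint8)
    nn,_,st,ce=cv2.connectedComponentsWithStats(k)
    for i in range(1,nn):
        if st[i,4]>40:print(n,'area',st[i,4],st[i,:4],'carrier',Cc(at(c,*ce[i],.048)).round(4))
    b=cv2.inRange(hsv,(105,120,40),(125,255,255))  # blue
    lab,_,st,ce=cv2.connectedComponentsWithStats(b)
    for i in range(1,lab):
        if st[i,4]>40:print(n,'blue',st[i],'carrier@60mm',Cc(at(c,*ce[i],.05)).round(4))
    for y in(-.0597,): print(n,[proj(c,np.r_[W(x,y),.048]).round(1) for x in(.035,-.035)])
E
```

```text
t: 15.37
tool_pos: [0.4972, 0.1028, 0.1826]
ee_rot: [[0.981, 0.195, 0.003], [0.195, -0.981, 0.013], [0.005, -0.012, -1.0]]
force: [0.1, -0.2, 0.2]
grip_width: 0.048
finger_force: 0.0
t: 15.53
tool_pos: [0.4953, 0.1113, 0.18]
ee_rot: [[0.978, 0.208, -0.002], [0.208, -0.978, 0.02], [0.002, -0.019, -1.0]]
force: [0.9, 0.2, 0.3]
grip_width: 0.0512
finger_force: 0.0
tcp carrier [-0.0337  0.151 ] z 0.18 F [0.9 0.2 0.3] w 0.0512 ff 0.0 t 15.53
shift [0.46 9.93 0.06] turn [-0.16 -0.02  0.32]
top area 594 [291 147  38  22] carrier [ 0.0347 -0.0931]
top area 598 [295 170  38  21] carrier [-0.0352 -0.0931]
top [array([298.2, 158.7]), array([302. , 181.8])]
side area 51 [226 165  15   9] carrier [ 0.0465 -0.1255]
side area 60 [226 173  16  12] carrier [ 0.0354 -0.0718]
side area 71 [229 185  12   9] carrier [ 0.0255 -0.021 ]
side area 55 [254 185   9  10] carrier [-0.0427 -0.0196]
side blue [38 40 28 13 66] carrier@60mm [ 1.0796 -1.0919]
side [array([233.6, 180.9]), array([255.8, 181.7])]
```

Both lanes now show a joined pair centred at y ≈ -93 mm, so every cup clears the divider slot. Back to fetch the divider.

```bash
python3 -m creep '[[0.1,0.5,0,-0.16,0,0.32,0.4],[0,0.7,0,0,0,0,0.4],[0,0.7,0,0,0,0,0.4],[0,0.7,0,0,0,0,0.4],[0,0.7,0,0,0,0,0.4],[0,0.7,0,0,0,0,0.4],[0,0.7,0,0,0,0,0.4],[0,0.7,0,0,0,0,0.4],[0,0.7,0,0,0,0,0.4],[0,0.7,0,0,0,0,0.4]]'
python3 -m creep '[[0.1,0.7,0,0,0,0,0.4],[0.1,0.7,0,0,0,0,0.4],[0.1,0.7,0,0,0,0,0.4],[0,0.5,0,0,0,0,0.4],[0,0.2,0,0,0,0,0.4],[0,0,0,0,0,0,0.4]]'
python3 - <<'E'
from h import *
go(-.0035,-.2447,.0593)
c=cap('side'); hsv=cv2.cvtColor(c['pixels'],cv2.COLOR_RGB2HSV)
b=cv2.inRange(hsv[:, :],(100,120,40),(125,255,255)); 
n,_,st,ce=cv2.connectedComponentsWithStats(b)
for i in range(1,n):
    if st[i,4]>40: print('blue',st[i],ce[i].round(1))
print([proj(c,np.r_[W(-.008+x,-.2447),z]).round(1) for x,z in((-.0755,.046),(.0755,.046),(0,.081))])
E
```

```text
t: 16.47
tool_pos: [0.5461, -0.1633, 0.177]
ee_rot: [[0.986, 0.168, -0.002], [0.168, -0.986, 0.002], [-0.002, -0.003, -1.0]]
force: [0.8, -0.3, 0.1]
grip_width: 0.0511
finger_force: 0.0
t: 16.97
tool_pos: [0.5771, -0.2714, 0.1764]
ee_rot: [[0.986, 0.167, -0.002], [0.167, -0.986, 0.003], [-0.002, -0.003, -1.0]]
force: [0.1, 0.7, -0.7]
grip_width: 0.0513
finger_force: 0.0
tcp carrier [-0.0182 -0.24  ] z 0.1764 F [ 0.1  0.7 -0.7] w 0.0513 ff 0.0 t 16.97
shift [0.37 0.13 2.93] turn [-0.03  0.02 -0.03]
blue [38 40 28 13 64] [52.1 47.8]
blue [307 107  18  23  88] [316.2 117.1]
blue [230 140  43  20 499] [251.2 151.4]
blue [299 249  31  21 238] [314.6 258.7]
[array([273.5, 148.8]), array([229.8, 147.4]), array([251.5, 139.6])]
```

```bash
python3 -m creep '[[0.37,0.13,0.2,-0.03,0.05,-0.03,0.4],[0,0,0.5,0,0,0,0.4],[0,0,0.5,0,0,0,0.4],[0,0,0.5,0,0,0,0.4],[0,0,0.3,0,0,0,0.4],[0,0,0,0,0,0,0.4],[0,0,0,0,0,0,0.4]]'
python3 - <<'E'
from h import *
go(-.0035,-.2447,.0593)
E
```

```text
t: 17.6
tool_pos: [0.5941, -0.2705, 0.0981]
ee_rot: [[0.984, 0.176, 0.006], [0.176, -0.984, 0.0], [0.006, 0.001, -1.0]]
force: [0.4, -0.2, 0.4]
grip_width: 0.0512
finger_force: 0.0
tcp carrier [-0.0013 -0.242 ] z 0.0981 F [ 0.4 -0.2  0.4] w 0.0512 ff 0.0 t 17.6
shift [-0.06  0.07  0.97] turn [ 0.01 -0.05  0.05]
```

```bash
python3 -m creep '[[-0.06,0.07,0.3,0,0,0.05,0.4],[0,0,0.3,0,0,0,0.4],[0,0,0.3,0,0,0,0.4],[0,0,0,0,0,0,0.4],[0,0,0,0,0,0,0.4]]'
python3 - <<'E'
from h import *
go(-.0035,-.2447,.0593)
E
```

```text
t: 18.02
tool_pos: [0.5917, -0.2744, 0.0612]
ee_rot: [[0.986, 0.169, 0.005], [0.169, -0.986, 0.0], [0.005, 0.0, -1.0]]
force: [-0.2, -0.2, -0.6]
grip_width: 0.0513
finger_force: 0.0
tcp carrier [-0.0043 -0.2455] z 0.0612 F [-0.2 -0.2 -0.6] w 0.0513 ff 0.0 t 18.02
shift [ 0.02 -0.02  0.05] turn [ 0.   -0.04 -0.01]
```

```bash
python3 -m creep '[[0,-0.02,0,0,0,0,0.7],[0,0,0,0,0,0,0.9],[0,0,0,0,0,0,1],[0,0,0,0,0,0,1],[0,0,0,0,0,0,1],[0,0,0,0,0,0,1]]' 60
python3 - <<'E'
from h import *
go(-.0035,-.2447,.0593)
E
python3 -m creep '[[0,0,-0.1,0,0,0,1],[0,0,-0.3,0,0,0,1],[0,0,-0.5,0,0,0,1],[0,0,-0.7,0,0,0,1],[0,0,-0.7,0,0,0,1],[0,0,-0.5,0,0,0,1],[0,0,-0.2,0,0,0,1],[0,0,0,0,0,0,1]]'
python3 - <<'E'
from h import *
go(.0045,-.022,.135)
E
```

```text
t: 18.52
tool_pos: [0.5929, -0.274, 0.0632]
ee_rot: [[0.986, 0.169, 0.008], [0.169, -0.986, -0.001], [0.008, 0.002, -1.0]]
force: [0.3, 1.0, 4.4]
grip_width: 0.0084
finger_force: 59.6
tcp carrier [-0.0031 -0.2453] z 0.0632 F [0.3 1.  4.4] w 0.0084 ff 59.6 t 18.52
shift [-0.01 -0.01  0.1 ] turn [ 0.02 -0.07 -0.01]
t: 19.18
tool_pos: [0.5926, -0.2744, 0.1854]
ee_rot: [[0.986, 0.169, 0.011], [0.169, -0.986, -0.003], [0.01, 0.004, -1.0]]
force: [0.3, 0.0, -2.4]
grip_width: 0.0086
finger_force: 59.0
tcp carrier [-0.0035 -0.2456] z 0.1854 F [ 0.3  0.  -2.4] w 0.0086 ff 59.0 t 19.18
shift [ 0.18 -5.59  1.24] turn [ 0.04 -0.09 -0.01]
```

```bash
python3 -m creep '[[0.05,-0.5,0,0.02,-0.02,0,1],[0.05,-0.7,0,0,0,0,1],[0.05,-0.7,0,0,0,0,1],[0.05,-0.7,0,0,0,0,1],[0,-0.7,0,0,0,0,1],[0,-0.7,0,0,0,0,1],[0,-0.7,0,0,0,0,1],[0,-0.6,0,0,0,0,1],[0,-0.3,0,0,0,0,1],[0,0,0,0,0,0,1]]'
python3 -m creep '[[0,0,0,0,0,0,1]]'
python3 - <<'E'
from h import *
go(.005,-.022,.135)
E
```

```text
t: 20.02
tool_pos: [0.5605, -0.0495, 0.1813]
ee_rot: [[0.985, 0.172, 0.002], [0.172, -0.985, 0.002], [0.002, -0.002, -1.0]]
force: [0.5, -1.1, -0.7]
grip_width: 0.0086
finger_force: 59.0
t: 20.1
tool_pos: [0.5613, -0.0515, 0.1816]
ee_rot: [[0.985, 0.17, 0.003], [0.17, -0.985, 0.001], [0.003, -0.0, -1.0]]
force: [0.2, 0.6, -2.1]
grip_width: 0.0085
finger_force: 59.0
tcp carrier [ 0.0036 -0.0207] z 0.1816 F [ 0.2  0.6 -2.1] w 0.0085 ff 59.0 t 20.1
shift [0.03 0.03 1.16] turn [-0.   -0.02 -0.  ]
```

```bash
python3 -m creep '[[0.03,0.03,0.3,0,0.04,0,1],[0,0,0.5,0,0,0,1],[0,0,0.4,0,0,0,1],[0,0,0.1,0,0,0,1],[0,0,0,0,0,0,1],[0,0,0,0,0,0,1]]'
python3 - <<'E'
from h import *
go(.005,-.022,.09)
E
```

```text
t: 20.6
tool_pos: [0.5636, -0.0534, 0.1307]
ee_rot: [[0.986, 0.168, 0.008], [0.168, -0.986, 0.002], [0.009, -0.001, -1.0]]
force: [-0.2, -0.8, -0.4]
grip_width: 0.0087
finger_force: 59.0
tcp carrier [ 0.0055 -0.0229] z 0.1307 F [-0.2 -0.8 -0.4] w 0.0087 ff 59.0 t 20.6
shift [-0.02 -0.02  1.02] turn [-0.   -0.07 -0.02]
```

Aligned to within a millimetre of the original line, so I'll lower it into the slots in small steps.

```bash
python3 -m creep '[[-0.01,-0.02,0.1,0,0,-0.01,1],[0,0,0.15,0,0,0,1],[0,0,0.15,0,0,0,1],[0,0,0.15,0,0,0,1],[0,0,0.1,0,0,0,1],[0,0,0,0,0,0,1]]'
python3 - <<'E'
from h import *
go(.005,-.022,.09)
E
```

```text
t: 21.1
tool_pos: [0.5624, -0.0517, 0.1033]
ee_rot: [[0.985, 0.17, 0.007], [0.17, -0.985, 0.002], [0.007, -0.001, -1.0]]
force: [0.2, -0.2, -1.4]
grip_width: 0.0087
finger_force: 59.0
tcp carrier [ 0.0047 -0.021 ] z 0.1033 F [ 0.2 -0.2 -1.4] w 0.0087 ff 59.0 t 21.1
shift [0.   0.03 0.33] turn [-0.01 -0.06  0.  ]
```

```bash
python3 -m creep '[[0,0.02,0.1,0,0,0,1],[0,0,0.15,0,0,0,1],[0,0,0.15,0,0,0,1],[0,0,0,0,0,0,1]]'
python3 - <<'E'
from h import *
go(.005,-.022,.0692)
E
```

```text
t: 21.43
tool_pos: [0.5626, -0.0525, 0.087]
ee_rot: [[0.985, 0.17, 0.007], [0.17, -0.985, 0.002], [0.007, -0.001, -1.0]]
force: [-1.0, 0.2, -2.3]
grip_width: 0.0088
finger_force: 59.0
tcp carrier [ 0.0048 -0.0218] z 0.087 F [-1.   0.2 -2.3] w 0.0088 ff 59.0 t 21.43
shift [0.   0.01 0.45] turn [-0.01 -0.06 -0.  ]
```

```bash
python3 -m creep '[[0,0,0.1,0,0,0,1],[0,0,0.1,0,0,0,1],[0,0,0.1,0,0,0,1],[0,0,0.1,0,0,0,1],[0,0,0.06,0,0,0,1],[0,0,0,0,0,0,1],[0,0,0,0,0,0,1]]'
python3 - <<'E'
from h import *
go(.005,-.022,.0692)
E
```

```text
t: 22.02
tool_pos: [0.5636, -0.0525, 0.0699]
ee_rot: [[0.985, 0.17, 0.009], [0.17, -0.985, 0.002], [0.009, -0.001, -1.0]]
force: [-0.1, 0.8, -1.3]
grip_width: 0.0086
finger_force: 59.5
tcp carrier [ 0.0057 -0.022 ] z 0.0699 F [-0.1  0.8 -1.3] w 0.0086 ff 59.5 t 22.02
shift [-0.02  0.    0.02] turn [-0.01 -0.07 -0.  ]
```

```bash
python3 -m creep '[[0,0,0.04,0,0,0,1],[0,0,0.04,0,0,0,1],[0,0,0,0,0,0,1]]'
```

```text
t: 22.27
tool_pos: [0.564, -0.0526, 0.0692]
ee_rot: [[0.985, 0.17, 0.011], [0.17, -0.985, 0.002], [0.011, -0.0, -1.0]]
force: [-4.8, 0.4, 12.9]
grip_width: 0.0081
finger_force: 61.4
```

```bash
python3 -m creep '[[0,0,-0.03,0,0,0,1],[0,0,0,0,0,0,0.9],[0,0,0,0,0,0,0.75],[0,0,0,0,0,0,0.55],[0,0,0,0,0,0,0.4],[0,0,-0.4,0,0,0,0.4],[0,0,-0.7,0,0,0,0.4],[0,0,-0.8,0,0,0,0.4],[0,0,-0.8,0,0,0,0.4],[0,0,0,0,0,0,0.4]]'
python3 - <<'E'
from h import *
go(0,-.022,.0692)
c=cap('side'); hsv=cv2.cvtColor(c['pixels'],cv2.COLOR_RGB2HSV)
b=cv2.inRange(hsv[:, :],(100,120,40),(125,255,255)); 
n,_,st,ce=cv2.connectedComponentsWithStats(b)
for i in range(1,n):
    if st[i,4]>40: print('blue',st[i],ce[i].round(1))
print('handle top, home / 14 short',[proj(c,np.r_[W(x,-.0215),z]).round(1) for x,z in((.024,.087),(-.024,.087),(0,.101),(.0755,.052),(-.0755,.052))])
g=c['pixels'][170:182,236:252].astype(int); print((g[:,:,2]-g[:,:,0]))
E
```

```text
t: 23.1
tool_pos: [0.5653, -0.053, 0.1826]
ee_rot: [[0.985, 0.17, 0.018], [0.17, -0.985, 0.001], [0.018, 0.002, -1.0]]
force: [0.9, -0.1, 0.2]
grip_width: 0.0511
finger_force: 0.0
tcp carrier [ 0.0073 -0.0228] z 0.1826 F [ 0.9 -0.1  0.2] w 0.0511 ff 0.0 t 23.1
shift [-0.23 -0.03  2.83] turn [ 0.02 -0.15 -0.  ]
blue [38 40 28 13 66] [52.5 47.7]
blue [307 107  18  23  88] [316.2 117.1]
blue [219 179  49  22 571] [242.6 191.3]
blue [299 249  31  21 237] [314.7 258.6]
handle top, home / 14 short [array([235.4, 178.9]), array([251.2, 179.5]), array([243.2, 175.5]), array([219.2, 187.2]), array([268.1, 189. ])]
[[-50 -48 -47 -50 -49 -47 -46 -49 -43 -12 -13 -10 -36 -55 -54 -51]
 [-47 -49 -50 -51 -48 -46 -47 -45 -27 -12 -12  -8 -35 -57 -56 -55]
 [-46 -49 -51 -49 -48 -47 -46 -38 -11 -11 -12  -7 -20 -51 -59 -56]
 [-48 -49 -47 -45 -45 -55 -50 -32 -12 -14  -9  -6 -10 -25 -54 -54]
 [-45 -39 -40 -54 -54 -57 -53 -30 -11 -11 -12  -9 -12 -17 -36 -48]
 [-57 -53 -55 -55 -56 -58 -45 -20 -12  -9  -7 -12 -12 -17 -31 -43]
 [-50 -53 -58 -59 -57 -52 -43 -18 -13 -11  -9 -12 -12 -18 -38 -53]
 [-48 -50 -61 -58 -54 -54 -44 -13 -14 -12  -9 -18 -33 -56 -68 -63]
 [ -2  16   1 -13  -6  -5   3  20  16   6  -3 -26 -48 -57 -55 -53]
 [ 94 109 102  88  88  95  99  98 100  91 104  87  67  69   7 -56]
 [107 117 109 113 112 120 120 118 119 120 122 124 127 126  28 -58]
 [ 95  86  95 100  94 101  89  95 107  97 100 106 102 109  13 -50]]
```

The handle top is at the predicted home row (179), and the carrier has not moved. I'll confirm with a gentle press from above with shut fingers.

```bash
python3 -m creep '[[-0.2,0,0,0,-0.12,0,1],[0,0,0,0,0,0,1],[0,0,0.5,0,0,0,1],[0,0,0.5,0,0,0,1],[0,0,0.5,0,0,0,1],[0,0,0.4,0,0,0,1],[0,0,0.25,0,0,0,1],[0,0,0,0,0,0,1],[0,0,0,0,0,0,1]]' 40
python3 - <<'E'
from h import *
go(0,-.022,.087)
E
```

```text
t: 23.9
tool_pos: [0.5534, -0.0541, 0.089]
ee_rot: [[0.985, 0.17, -0.008], [0.17, -0.985, -0.0], [-0.007, -0.001, -1.0]]
force: [0.4, -0.2, 0.6]
grip_width: 0.0002
finger_force: 0.0
tcp carrier [-0.0046 -0.0219] z 0.089 F [ 0.4 -0.2  0.6] w 0.0002 ff 0.0 t 23.9
shift [0.11 0.   0.05] turn [-0.01  0.06 -0.  ]
```

Already below any not-home height with no contact. One small press, then clear.

```bash
python3 -m creep '[[0.1,0,0.04,0,0.06,0,1],[0,0,0.03,0,0,0,1],[0,0,0.02,0,0,0,1],[0,0,0,0,0,0,1]]'
```

```text
t: 24.23
tool_pos: [0.5587, -0.0534, 0.0871]
ee_rot: [[0.985, 0.17, 0.003], [0.17, -0.985, 0.001], [0.003, -0.0, -1.0]]
force: [-0.8, 0.6, 4.4]
grip_width: 0.0002
finger_force: 2.0
```

```bash
python3 -m creep '[[0,0,0.03,0,0,0,1],[0,0,0.02,0,0,0,1],[0,0,0,0,0,0,1]]'
python3 -m creep '[[0,0,-0.4,0,0,0,1],[0,0,-0.8,0,0,0,1],[0,0,-0.8,0,0,0,1],[-0.3,-0.5,-0.5,0,0,0,1],[-0.5,-0.7,0,0,0,0,1],[-0.5,-0.7,0,0,0,0,1],[-0.5,-0.7,0,0,0,0,1],[-0.5,-0.7,0,0,0,0,1],[0,0,0,0,0,0,1],[0,0,0,0,0,0,1]]'
python3 - <<'E'
from h import *
c=cap('top'); hsv=cv2.cvtColor(c['pixels'],cv2.COLOR_RGB2HSV)
k=((hsv[:,:,1]>70)&(hsv[:,:,2]>150)).astype(np.uint8); k[:125]=0; k[195:]=0; k[:,:230]=0;k[:,345:]=0
n,_,st,ce=cv2.connectedComponentsWithStats(k)
for i in range(1,n):
    if st[i,4]>40: print(st[i],Cc(at(c,*ce[i],.048)).round(4))
E
```

```text
t: 24.48
tool_pos: [0.5588, -0.0536, 0.087]
ee_rot: [[0.985, 0.17, 0.005], [0.17, -0.985, 0.001], [0.005, 0.0, -1.0]]
force: [-4.8, 0.8, 16.1]
grip_width: -0.0003
finger_force: 8.2
t: 25.32
tool_pos: [0.4441, 0.0618, 0.1847]
ee_rot: [[0.985, 0.173, 0.003], [0.173, -0.985, 0.001], [0.003, -0.0, -1.0]]
force: [0.8, 0.6, 0.2]
grip_width: 0.0003
finger_force: 0.0
[291 147  38  22 590] [ 0.0347 -0.093 ]
[295 171  38  20 593] [-0.0353 -0.093 ]
```

Pressing with 16 N did not move the divider any further (handle top at 87.0 mm). The cups are penned in the short end and the arm is clear, so I'm handing in.

```bash
python3 -c "
from station import workorder
print(workorder.hand_in())"
```

```text
the job is handed in; nothing more can be done
None
```

The divider is back in its own slots and pressed fully home, all four cups are penned upright in the short end, and the job was handed in after about 25 s of robot time; no verdict was returned.

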